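# Show the pressed saddle and its check ball to the camera, a quarter turn round

## Robot

A 6-joint arm with a two-finger parallel gripper is mounted at the origin on the work surface. World frame = base frame: x ahead of the robot, y to its left, z up, the work surface at z = 0. Lengths are in mm, angles in rad, forces in N, time in s.
With the tool pointing down it reaches from about 275 to 750 mm from the base axis. Payload 10.2 kg.
Tool frame: the origin (TCP) lies midway between the tips of the shut fingers; the grasp point (between the pads) lies 19 mm behind it (ctrl.tcp_to_grasp is the z of the grasp point in the tool frame, in mm); z points along the fingers, y is the direction in which the jaws open and shut (so a half turn about z gives the same grasp; the last joint's range is limited). The gripper opens to 85 mm and grips with 20 to 120 N. Pads are 22 mm wide; open, the fingers measure 114 mm over their backs; the gripper's body (76 mm by 85 mm) begins 54 mm behind the grasp point. The pads swing forward as they close: fully open they stand 13 mm farther back than shut.
Start: joints at [-1.525, 0.313, 1.498, -0, 1.331, -0.223], TCP at [139.413, -506.157, 231.294] pointing down, gripper open.
Joint ranges: [-2.94, 2.94], [-0.97, 2.17], [0.19, 2.56], [-1.23, 4.37], [0.02, 3.11], [-2.88, 2.88]. Speed limits (rad/s): [2.39, 2.39, 3.01, 3.14, 3.14, 3.14].

## Interface

Orientations are given as a unit quaternion [w, x, y, z].
In Python, from rig import sensors, capture, order, ctrl gives the robot as it stands. The module is installed in compiled form; this text tells all that it offers.
- The arm moves only by the tool play_rows, never from a script. Its argument "deltas" is a list of rows, each a list of 7 numbers: the shift along the world's x, y, z in units of 40 mm (1.0 is 40 mm), then the turn, a rotation vector about the world's x, y, z in units of 6 degrees (1.0 is 6 degrees), then the opening, from -1 (shut) to 1 (fully open). A call has 1 to 8 rows; each row shifts and turns the commanded pose from where the row before left it; what a row does not reach is not made up. A row lasts 1/12 s, in which the tool goes at most 41.7 mm and 7.16 degrees, less where a joint would pass 70% of its speed; a pose out of reach is approached as far as the arm can. A call is refused whole if a number of a shift passes 1 or a number of a turn 1, either way. A call with a gripper value outside its range is refused whole. The fingers move at their own pace and stop on an object; "squeeze" is the grip in N (left out, the last holds). Time passes only in rows, so rows that do not move let the fingers close. It gives the time, the measured TCP pose, the force and the opening at its end, in the units of the state.
- sensors.sense(): the state, without advancing time (a new reading comes with each control period).
- capture(name): name is "scene" or "side" or "wrist"; returns a dict with "pixels" (420x560x3 uint8, red, green, blue), "z_map" (420x560 float32, mm along the optical axis (not along the pixel's ray), 0 where there is no reading), "fx", "fy", "cx", "cy" (pixels), "eye" and "rotation" of the camera in the world; the wrist camera has in their place "tool_from_camera" (4x4, takes a point from camera to tool coordinates, whose origin is the TCP and whose axes are the flange's). Camera axes: x right, y down, z forward; pixel columns grow to the right and rows downward; lengths in mm; the calibration is good to about 2 mm. A picture is of the moment at which its call begins: read the wrist's pose just before it.
- order.finish_job(): hands the job in, once; it reports no verdict.
The state is a dict: "time_s": time; "joints": joint angles; "dq": joint speeds; "tau": joint torques, N m; "eef_pos": TCP position; "ee_rot": TCP orientation; "force": force on the tool from outside, world axes, zero at the start; "wrist_torque": the same for the moment, N m; "grip_width": opening from 0.0 (shut) to 1.0 (fully open).
Only numpy, scipy, OpenCV 4.12 (cv2) and the standard library are available. Lean on these libraries where they do the work, as an engineer would, in place of code of your own. Each camera call takes 0.05 s, during which the arm holds its last target. There are 200 camera calls.

## Task

The pressed saddle still lies in the open lower die with the loose check ball resting in its dish: lift it out, give it a quarter turn so that one of its open ends squarely faces the inspection camera, and hold it with the ball on the lens's line of sight, about 170 mm in front of the lens. Keep the saddle level and the ball near the middle of the dish all the way, without touching the ball or the camera or disturbing the discs and the wrench. Finish still holding the saddle there in the gripper, level and motionless, with the ball at rest in the middle of the dish.

Things in the scene. Friction and masses are not known exactly. Their poses are not given: they have to be found in the camera images.
- saddle: Pressed part, plain 4 mm sheet steel, 0.20-0.39 kg: a channel 96 mm long (x), 60 mm wide over its two upright side flanges (y), open at both ends; flanges full length, 20 mm high, gripped by their outer faces at mid length. Alike both ways round. Origin: centre of the flat web's underside, z up; in the die it lies 53 mm above the table, the flanges 8 mm proud of the die.
- saddle_seat (a point): Middle of the saddle's dish, 10.3 mm above the saddle's origin: where the ball's centre is when the ball rests in the middle. The dish is a round spherical hollow 44 mm across and 3.7 mm deep (radius of curvature 66 mm) in the web.
- ball_center (a point): Centre of the check ball: plain steel, 20 mm diameter, 33 g, loose. It rolls easily: a tilt of 5 degrees, or 0.09 g sideways, moves it about 5 mm off the middle, and it swings at about 1.8 Hz before it rests.
- die: Lower die, steel, fixed. Origin: centre of its underside, on the table. Shoe 220 x 190 x 20 mm (x, y, z), strap clamps out to 132 mm from the centre along x, four bushes 42 mm high near the corners. On it a block 140 x 130 mm, top 65 mm above the table, holding the cavity; a slot 48 mm wide, floor 20 mm above the table, is milled right across the block's middle along y.
- camera: Inspection camera on a stand, fixed. Origin: on the table. Base plate 150 x 130 x 15 mm; upright profile 40 mm square, 366 mm high, 30 mm towards +y of the origin; grey camera, round lens 46 mm across. It looks along the stand's -y and 20 degrees down. Stand and die are square to each other, y axes parallel, so in the die a flange, not an open end, is towards the camera.
- camera_lens (a point): Centre of the front of the camera's lens, 258 mm above the table and 140 mm towards -y from the stand's origin. Nothing of the camera stands closer to the dish than this.
- camera_focus (a point): Point in the air on the lens's line of sight, 170 mm in front of the lens, 200 mm above the table and 300 mm towards -y from the stand's origin: the ball in the dish is to be held here.
- disc_a: Bystander: turned steel stepped disc, 42 mm diameter, 20 mm high, lying on the table beyond the die (the die's +x side). Origin: centre of its underside.
- disc_b: Bystander: another such disc, on the table at the die's -y side. Origin: centre of its underside.
- wrench: Bystander: flat steel wrench 160 mm long, on the table beyond and to the left of the die. Origin: middle of its underside; x along its length.
- die_cavity (a point): Middle of the die cavity, at the height of its floor, 53 mm above the table. The cavity, open above, is 99 mm (die's x) by 63 mm (y), 12 mm deep; the saddle lies in it, x along the die's x, about 1.5 mm play all round. In the cross slot the fingers reach past the flanges' outer faces, also below the web; only a round insert 45 mm across stands in the slot's middle, under the dish.

How it is judged:
By the outcome, as a careful person would: the job done as asked, in the order asked, and still so for the second after the job is handed in, while the arm keeps its last pose, push and grip.
It also fails if it takes over 48 s, if anything falls off the work surface, if the arm or the gripper's body presses on something with over 40 N, if the wrist force passes 120 N, or if a joint passes its speed limit or range.

## Working session

There is one attempt and no reset: what is moved stays moved. The work goes in short steps, Python scripts to look and compute and a tool call to move; the robot and the scene stay as the last step left them, time stands still between calls to the robot, and variables do not carry over. Pictures are saved under pics/ and viewed, about 8 in all and at most 12, crops included, and the job is handed in when it is done.

Besides the shell and the picture viewer there is one more tool, called after "Emit:" by a JSON object that holds its "op" and its "data". play_rows: Moves the arm, as the interface text tells. Its arguments: {"type":"object","properties":{"deltas":{"type":"array","items":{"type":"array","items":{"type":"number"}}},"squeeze":{"type":"number"}},"required":["deltas"]}

```bash
mkdir -p pics
cat > h.py <<'E'
import numpy as np, cv2
from rig import sensors, capture, order, ctrl
from scipy.spatial.transform import Rotation as R
def tool():
    s=sensors.sense(); q=s['ee_rot']; T=np.eye(4)
    T[:3,:3]=R.from_quat([q[1],q[2],q[3],q[0]]).as_matrix(); T[:3,3]=s['eef_pos']; return T
def cam(name):
    T=tool(); c=capture(name)
    if name=='wrist': M=T@c['tool_from_camera']
    else: M=np.eye(4); M[:3,:3]=np.array(c['rotation']); M[:3,3]=c['eye']
    z=c['z_map']; v,u=np.mgrid[:z.shape[0],:z.shape[1]]
    P=np.stack([(u-c['cx'])/c['fx']*z,(v-c['cy'])/c['fy']*z,z],-1)@M[:3,:3].T+M[:3,3]
    P[z==0]=np.nan
    return c,P,M
def save(c,n): cv2.imwrite('pics/'+n+'.png',c['pixels'][...,::-1])
E
python3 - <<'E'
from h import *
print(sensors.sense(), ctrl.tcp_to_grasp)
ims=[]
for n in('scene','side','wrist'):
    c,P,M=cam(n); save(c,n); np.savez('pics/'+n,P=P,px=c['pixels'],M=M)
    print(n,M.round(3).tolist(),c['fx'])
    ims.append(c['pixels'])
E
```

```text
{'time_s': 0.0, 'joints': array([-1.52540678e+00,  3.13482217e-01,  1.49843293e+00,  2.24505895e-05,
        1.33100351e+00, -2.23425279e-01]), 'dq': array([ 0.00037629, -0.00074839,  0.00019913, -0.00220676,  0.00093999,
        0.00039554]), 'tau': array([-1.41856137e-03, -4.12275088e+01, -2.59738863e+01, -2.96485896e-04,
        4.24996106e-03,  1.26811577e-05]), 'eef_pos': array([ 139.40338935, -505.89024043,  230.72015449]), 'ee_rot': array([-6.59410510e-04,  9.90981054e-01,  1.34000414e-01,  6.98005335e-05]), 'force': array([-1.19023321, -0.6945599 , -0.56468941]), 'wrist_torque': array([-0.01287626, -0.01326395,  0.021995  ]), 'grip_width': 0.9965609685740271} -18.700000000000003Traceback (most recent call last):
  File "<stdin>", line 5, in <module>
  File "h.py", line 10, in cam
    else: M=np.eye(4); M[:3,:3]=np.array(c['rotation']); M[:3,3]=c['eye']
                       ~^^^^^^^
ValueError: could not broadcast input array from shape (4,) into shape (3,3)
```

```bash
sed -i "s/M\[:3,:3\]=np.array(c\['rotation'\])/q=c['rotation']; M[:3,:3]=R.from_quat([q[1],q[2],q[3],q[0]]).as_matrix()/" h.py
python3 - <<'E'
from h import *
for n in('scene','side','wrist'):
    c,P,M=cam(n); save(c,n); np.savez('pics/'+n,P=P,px=c['pixels'],M=M)
    print(n,M.round(3).tolist(),c['fx'], np.nanpercentile(P[...,2],[1,50,99]))
E
```

```text
scene [[-0.579, 0.67, -0.465, 1159.181], [0.815, 0.483, -0.318, 538.505], [0.012, -0.564, -0.826, 1140.387], [0.0, 0.0, 0.0, 1.0]] 440.03910889484865 [-759.27245092   -1.77753628  359.89387672]
side [[0.853, -0.367, 0.37, 276.748], [-0.521, -0.582, 0.624, -433.316], [-0.014, -0.725, -0.688, 818.428], [0.0, 0.0, 0.0, 1.0]] 393.4809360326886 [-758.52521795   -1.01347279  673.74467877]
wrist [[0.265, -0.931, -0.251, 202.361], [-0.964, -0.256, -0.069, -490.04], [-0.0, 0.26, -0.966, 372.454], [0.0, 0.0, 0.0, 1.0]] 331.37134898284586 [-7.51733699e+02 -6.07625675e-01  3.28547090e+02]
```

View pics/scene.png

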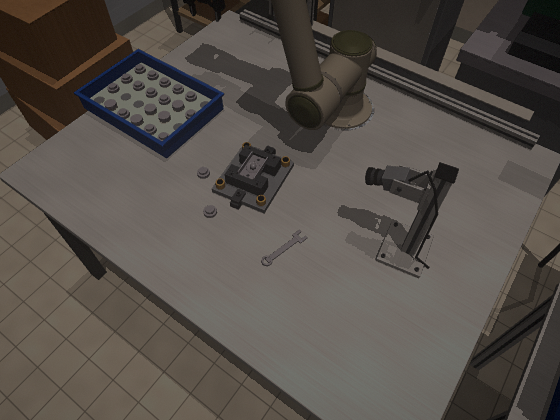

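View pics/side.png

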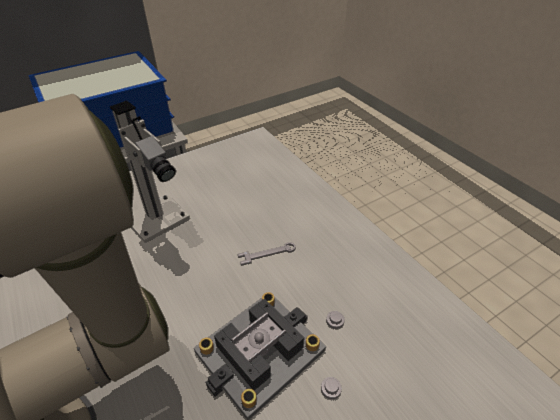

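The scene view shows the die at about (253,172), the camera stand base at (405,255) and the lens at (372,176). The side view shows the die with the ball at (259,338), the wrench at (267,253) and the discs at (335,319) and (331,388). Next I fit poses from depth.

```bash
python3 - <<'E'
from h import *
for n in('side','scene'):
    d=np.load('pics/%s.npz'%n); P=d['P']
    px={'side':dict(die=(260,342),ball=(259,335),lens=(165,171),base=(175,225),d1=(335,319),d2=(331,388),wr=(267,253)),'scene':dict(die=(253,172),ball=(253,166),lens=(370,176),base=(392,262),d1=(203,172),d2=(210,211),wr=(284,247))}[n]
    for k,(u,v) in px.items(): print(n,k,P[v,u].round(1))
    die=P[px['die'][1],px['die'][0]]
    m=np.hypot(P[...,0]-die[0],P[...,1]-die[1])<115
    top=m&(abs(P[...,2]-65)<5)
    q=P[top][:,:2].astype(np.float32)
    print('block rect',len(q),cv2.minAreaRect(q), np.median(P[top][:,2]))
    m=np.hypot(P[...,0]-die[0],P[...,1]-die[1])<160
    sh=m&(P[...,2]>12)&(P[...,2]<80)
    # drop discs by morphology: rect over all shoe
    sh=cv2.morphologyEx(sh.astype(np.uint8),cv2.MORPH_OPEN,np.ones((3,3)))
    k,l,st,ce=cv2.connectedComponentsWithStats(sh); i=1+st[1:,4].argmax()
    print('shoe rect',cv2.minAreaRect(P[l==i][:,:2].astype(np.float32)))
    b=P[px['base'][1],px['base'][0]]
    m=np.hypot(P[...,0]-b[0],P[...,1]-b[1])<200
    bm=m&(abs(P[...,2]-15)<5)
    bm=cv2.morphologyEx(bm.astype(np.uint8),cv2.MORPH_OPEN,np.ones((3,3)))
    k,l,st,ce=cv2.connectedComponentsWithStats(bm); i=1+st[1:,4].argmax()
    print('base rect',cv2.minAreaRect(P[l==i][:,:2].astype(np.float32)),(l==i).sum())
    up=m&(P[...,2]>330)&(P[...,2]<420); print('upright top',np.nanmedian(P[up],0),up.sum(), np.nanmax(P[m][:,2]))
    c=d['px'];x0,y0=(185,280) if n=='side' else (195,125)
    crop=c[y0:y0+135,x0:x0+180] if n=='side' else c[y0:y0+105,x0:x0+140]
    cv2.imwrite('pics/crop_%s.png'%n,cv2.resize(crop[...,::-1],None,fx=4,fy=4,interpolation=cv2.INTER_CUBIC))
    x0,y0=(100,90) if n=='side' else (340,145)
    cv2.imwrite('pics/cam_%s.png'%n,cv2.resize(c[y0:y0+140,x0:x0+140][...,::-1],None,fx=4,fy=4,interpolation=cv2.INTER_CUBIC))
E
python3 -c "
import cv2,numpy as np
a=cv2.imread('pics/cam_side.png');b=cv2.imread('pics/cam_scene.png');cv2.imwrite('pics/camc.png',cv2.resize(np.hstack([a,b]),(800,400)))"
```

```text
side die [464.2 -63.6  51. ]
side ball [465.1 -59.2  72.4]
side lens [437.4 303.4 275.7]
side base [450.  405.3   7.6]
side d1 [647.2 -89.4  18.2]
side d2 [ 541.7 -210.    22.2]
side wr [622.2 172.    6.8]
block rect 2131 ((465.40008544921875, -56.27020263671875), (140.95704650878906, 132.85560607910156), 9.78139877319336) 64.14049562067692
shoe rect ((465.26055908203125, -57.166595458984375), (263.5511474609375, 192.00747680664062), 9.777148246765137)
base rect ((417.4490966796875, 466.7368469238281), (150.12200927734375, 134.98939514160156), 7.975641250610352) 1143
upright top [413.97452734 461.6769533  355.70797102] 474 366.4376476845943
scene die [480.  -42.6  52.8]
scene ball [471.4 -48.2  70.1]
scene lens [453.8 322.3 272.3]
scene base [488.  464.2  17.5]
scene d1 [ 556.1 -191.5   21.4]
scene d2 [660.  -72.3  21.3]
scene wr [623.1 180.1   5.2]
block rect 800 ((466.61273193359375, -53.516204833984375), (145.2415313720703, 131.53321838378906), 9.844568252563477) 64.45726601201886
shoe rect ((469.40625, -52.89176940917969), (260.05712890625, 192.3910369873047), 9.63440227508545)
base rect ((418.377685546875, 472.19683837890625), (153.43441772460938, 130.1763458251953), 9.968158721923828) 1159
upright top [428.86028994 480.00853021 363.82767679] 554 369.56811159903486
```

View pics/camc.png

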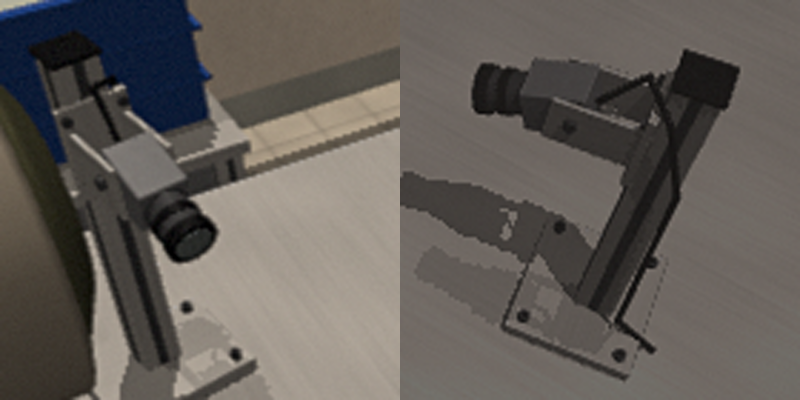

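The die is at about (466,-55) with yaw 9.8°. The stand origin is about (418,470) at the same yaw. The picture pair shows the lens at the front left of the stand, square to it. I'll approach the die now and refine with the wrist camera.

Emit:
{"op": "play_rows", "data": {"deltas": [[0.3,0.41,-0.05,0,0,-0.06,1],[0.5,0.69,-0.05,0,0,-0.06,1],[0.5,0.69,-0.05,0,0,-0.06,1],[0.5,0.69,-0.05,0,0,-0.06,1],[0.5,0.69,-0.05,0,0,-0.06,1],[0.5,0.69,-0.05,0,0,-0.06,1],[0.5,0.69,-0.05,0,0,-0.06,1],[0.5,0.69,-0.05,0,0,-0.06,1]]}}

```text
time_s: 0.87
eef_pos: [292.0, -295.0, 215.2]
ee_rot: [0.0, 0.994, 0.109, 0.0]
force: [-0.4, -0.8, 0.4]
grip_width: 1.001
```

Emit:
{"op": "play_rows", "data": {"deltas": [[0.5,0.69,-0.05,0,0,-0.06,1],[0.5,0.69,-0.05,0,0,-0.06,1],[0.5,0.69,-0.05,0,0,-0.06,1],[0.5,0.69,-0.05,0,0,-0.06,1],[0.5,0.69,-0.05,0,0,-0.05,1],[0.5,0.69,0,0,0,-0.05,1],[0.5,0.69,0,0,0,-0.05,1],[0.5,0.69,0,0,0,-0.05,1]]}}

```text
time_s: 1.53
eef_pos: [452.1, -74.1, 205.3]
ee_rot: [0.0, 0.996, 0.086, -0.0]
force: [0.2, -0.9, -0.0]
grip_width: 1.004
```

Emit:
{"op": "play_rows", "data": {"deltas": [[0.3,0.41,0,0,0,-0.05,1],[0.07,0.1,0,0,0,0,1],[0,0,0,0,0,0,1],[0,0,0,0,0,0,1],[0,0,0,0,0,0,1]]}}

```text
time_s: 1.95
eef_pos: [465.7, -56.3, 205.3]
ee_rot: [0.0, 0.997, 0.083, -0.0]
force: [-0.0, 0.0, -0.2]
grip_width: 1.0
```

Run:
```python
from h import *
s=sensors.sense(); print(s['eef_pos'],s['ee_rot'],s['joints'].round(3),s['time_s'])
c,P,M=cam('wrist'); save(c,'w1'); np.savez('pics/w1',P=P,px=c['pixels'],M=M)
m=np.hypot(P[...,0]-466,P[...,1]+55)<110
for a,b in((60,68),(12,24)):
    t=m&(P[...,2]>a)&(P[...,2]<b); print(t.sum(),np.median(P[t],0),cv2.minAreaRect(P[t][:,:2].astype(np.float32)))
t=m&(P[...,2]>69)&(P[...,2]<77); print('flange/ball',t.sum(),cv2.minAreaRect(P[t][:,:2].astype(np.float32)),np.median(P[t][:,2]))
Rz=R.from_euler('z',-9.8,degrees=True).as_matrix()
Q=(P-[466,-55,0])@Rz.T
# ball points: sphere candidates near middle
b=(np.hypot(Q[...,0],Q[...,1])<18)&(P[...,2]>62)
A=np.c_[2*P[b],np.ones(b.sum())]; x=np.linalg.lstsq(A,(P[b]**2).sum(1),rcond=None)[0]
print('ball',x[:3],np.sqrt(x[3]+x[:3]@x[:3]),b.sum())
```

```text
[465.69043397 -56.30298248 205.26314083] [ 6.33226160e-05  9.96554633e-01  8.29387548e-02 -1.50012782e-04] [-0.371  0.213  1.698 -0.     1.23   1.034] 1.95
11700 [493.19166666 -57.17359436  63.92131141] ((464.5719299316406, -58.28706359863281), (139.85003662109375, 130.44491577148438), 9.597550392150879)
13080 [481.48647032 -42.37438595  18.9334835 ] ((465.8227844238281, -58.317909240722656), (216.8580322265625, 190.4227294921875), 9.546024322509766)
flange/ball 1287 ((464.26910400390625, -58.80577850341797), (96.2813491821289, 60.1119384765625), 9.614068984985352) 71.65505538730514
ball [482.42493434 -62.22673612 179.63684495] 109.59804311216966 8504
```

View pics/w1.png

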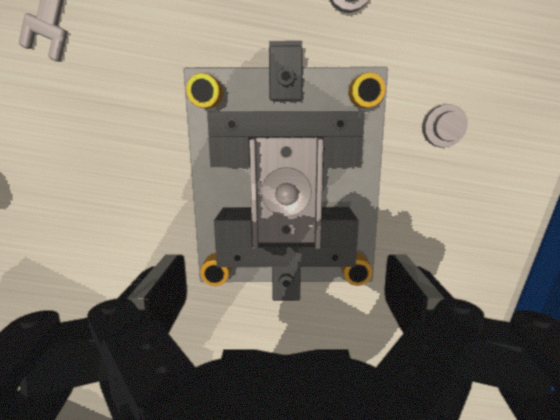

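The wrist view shows the saddle centred at (287,192), with the ball at (287,194) and the finger tips at about columns 165 and 405. The saddle is at (464.3,-58.8) with yaw 9.6°, and the tool is already parallel to it. I'll check the camera's lateral bias against the fingers before descending.

Run:
```python
from h import *
d=np.load('pics/w1.npz'); P=d['P']; T=tool(); Q=(P-T[:3,3])@T[:3,:3]
v,u=np.mgrid[:420,:560]
f=(Q[...,2]>-60)&(Q[...,2]<10)&(abs(Q[...,1])<70)
for s in(1,-1):
    g=f&(s*Q[...,1]>0)
    q=Q[g]; print(s,len(q),'inner',np.percentile(s*q[:,1],[0.5,2,10]).round(1),'z max',np.percentile(q[:,2],[90,99]).round(1),'x',np.percentile(q[:,0],[1,50,99]).round(1))
# ball: brightest? sphere robust: points within 9mm of the saddle centre
c=np.array([464.3,-58.8]); 
b=(np.hypot(P[...,0]-c[0],P[...,1]-c[1])<14)&(P[...,2]>66)&(P[...,2]<76); q=P[b]
from scipy.optimize import least_squares
r=least_squares(lambda x:np.linalg.norm(q-x,axis=1)-10,[c[0],c[1],62],loss='soft_l1'); print('ball',r.x,len(q))
```

```text
1 4096 inner [43.5 43.7 43.9] z max [-20.8 -13.4] x [-10.8   6.8  12.9]
-1 4157 inner [40.7 40.9 41.2] z max [-20.9 -13.4] x [-10.9   6.9  13. ]
ball [464.36250743 -58.71929012  62.13143923] 334
```

Emit:
{"op": "play_rows", "data": {"deltas": [[-0.042,-0.02,-0.3,0,0,0.015,1],[0,0,-0.6,0,0,0,1],[0,0,-0.7,0,0,0,1],[0,0,-0.6,0,0,0,1],[0,0,-0.3,0,0,0,1],[0,0,-0.1,0,0,0,1],[0,0,0,0,0,0,1],[0,0,0,0,0,0,1]]}}

```text
time_s: 2.67
eef_pos: [464.8, -56.7, 102.1]
ee_rot: [0.0, 0.996, 0.084, 0.001]
force: [0.1, -0.0, 0.8]
grip_width: 0.999
```

Run:
```python
from h import *
T=tool(); print(T[:3,3])
c,P,M=cam('wrist'); save(c,'w2'); np.savez('pics/w2',P=P,px=c['pixels'],M=M)
Q=(P-T[:3,3])@T[:3,:3]
f=(Q[...,2]>-60)&(Q[...,2]<5)&(abs(Q[...,1])<70)
for s in(1,-1):
    q=Q[f&(s*Q[...,1]>0)]; print(s,len(q),'inner',np.percentile(s*q[:,1],[0.5,2,10]).round(1),np.percentile(q[:,0],[1,99]).round(1))
t=(P[...,2]>68.5)&(P[...,2]<77)&(np.hypot(Q[...,0],Q[...,1])<65)
q=Q[t]; r=cv2.minAreaRect(q[:,:2].astype(np.float32)); print('flanges tool frame',len(q),r,np.median(q[:,2]))
for s in(1,-1):
    a=q[(s*q[:,1]>20)&(abs(q[:,0])<30)]; print(s,len(a),np.percentile(a[:,1],[2,50,98]).round(1) if len(a) else '')
```

```text
[464.83322938 -56.73798584 102.11069981]
1 4094 inner [43.5 43.8 44. ] [-10.7  13. ]
-1 4117 inner [40.5 40.9 41.1] [-10.8  13. ]
flanges tool frame 3104 ((-0.6352043151855469, 1.7845439910888672), (95.81576538085938, 60.29359436035156), 0.08828029036521912) 30.452623560562515
1 806 [27.7 29.5 31.6]
-1 807 [-28.1 -25.9 -24.1]
```

Emit:
{"op": "play_rows", "data": {"deltas": [[-0.03,-0.01,-0.2,0,0,0,1],[0,0,-0.3,0,0,0,1],[0,0,-0.3,0,0,0,1],[0,0,-0.3,0,0,0,1],[0,0,-0.25,0,0,0,1],[0,0,-0.15,0,0,0,1],[0,0,-0.1,0,0,0,1],[0,0,0,0,0,0,1]]}}

```text
time_s: 3.38
eef_pos: [463.2, -56.5, 36.8]
ee_rot: [-0.0, 0.996, 0.084, -0.0]
force: [-0.1, -0.3, -0.6]
grip_width: 1.001
```

Emit:
{"op": "play_rows", "data": {"deltas": [[0,0,0,0,0,0,0.8],[0,0,0,0,0,0,0.75],[0,0,0,0,0,0,0.73],[0,0,0,0,0,0,0.71],[0,0,0,0,0,0,0.69],[0,0,0,0,0,0,0.67],[0,0,0,0,0,0,0.65],[0,0,0,0,0,0,0.63]], "squeeze": 25}}

```text
time_s: 4.05
eef_pos: [463.4, -56.6, 37.3]
ee_rot: [0.0, 0.996, 0.084, 0.0]
force: [-0.6, -0.7, -1.1]
grip_width: 0.817
```

Emit:
{"op": "play_rows", "data": {"deltas": [[0,0,0,0,0,0,0.58],[0,0,0,0,0,0,0.54],[0,0,0,0,0,0,0.51],[0,0,0,0,0,0,0.49],[0,0,0,0,0,0,0.47],[0,0,0,0,0,0,0.46],[0,0,0,0,0,0,0.45],[0,0,0,0,0,0,0.44]]}}

```text
time_s: 4.72
eef_pos: [463.3, -56.6, 37.3]
ee_rot: [0.0, 0.996, 0.084, 0.0]
force: [-0.6, -0.8, -0.9]
grip_width: 0.721
```

Emit:
{"op": "play_rows", "data": {"deltas": [[0,0,0,0,0,0,0.43],[0,0,0,0,0,0,0.42],[0,0,0,0,0,0,0.41],[0,0,0,0,0,0,0.4],[0,0,0,0,0,0,0.39],[0,0,0,0,0,0,0.37],[0,0,0,0,0,0,0.35],[0,0,0,0,0,0,0.3]]}}

```text
time_s: 5.38
eef_pos: [463.5, -56.8, 37.5]
ee_rot: [0.0, 0.996, 0.084, 0.0]
force: [-1.5, -3.9, 4.7]
grip_width: 0.699
```

```bash
cat >> h.py <<'E'
def look(n):
    T=tool(); s=sensors.sense(); c,P,M=cam('wrist'); save(c,n); np.savez('pics/'+n,P=P,px=c['pixels'],M=M)
    Q=(P-T[:3,3])@T[:3,:3]
    print(s['time_s'],'pos',T[:3,3].round(1),'yaw',np.degrees(np.arctan2(T[1,0],T[0,0])).round(2),'tilt',np.degrees(T[:2,2]).round(2),'F',s['force'].round(1),'M',s['wrist_torque'].round(2),'w',round(s['grip_width'],3))
    return c,P,Q,T
E
python3 - <<'E'
from h import *
c,P,Q,T=look('w3')
m=(abs(Q[...,0])<60)&(abs(Q[...,1])<38)&(P[...,2]>68)&(P[...,2]<77)
print(np.median(P[m],0))
E
```

```text
5.3833 pos [463.5 -56.8  37.5] yaw 9.68 tilt [ 0.03 -0.03] F [-1.5 -3.9  4.7] M [-0.56  0.16  0.04] w 0.699
[471.18541043 -57.91212195  71.63371984]
```

View pics/w3.png

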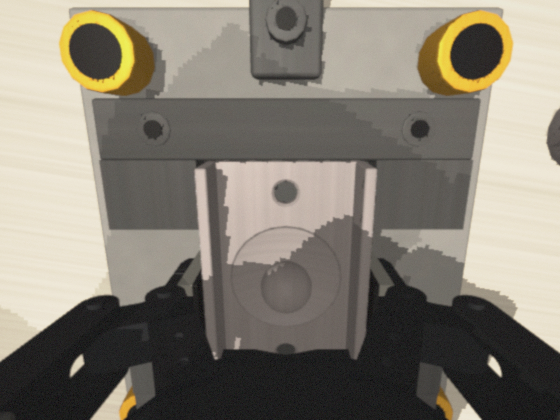

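The fingers are on both flanges, and the ball sits central in the dish at (286,285). I'll firm up the grip, then lift gently.

Emit:
{"op": "play_rows", "data": {"deltas": [[0,0,0,0,0,0,0.2],[0,0,0,0,0,0,0.1],[0,0,0,0,0,0,0],[0,0,0,0,0,0,0]], "squeeze": 40}}

```text
time_s: 5.77
eef_pos: [463.5, -56.8, 37.6]
ee_rot: [0.0, 0.996, 0.084, 0.0]
force: [-1.1, -3.7, 7.0]
grip_width: 0.695
```

Emit:
{"op": "play_rows", "data": {"deltas": [[0,0,0,0,0,0,0],[0,0,0,0,0,0,0],[0,0,0.01,0,0,0,0],[0,0,0.015,0,0,0,0],[0,0,0.02,0,0,0,0],[0,0,0.02,0,0,0,0],[0,0,0.015,0,0,0,0],[0,0,0.01,0,0,0,0]], "squeeze": 55}}

```text
time_s: 6.43
eef_pos: [463.2, -56.4, 40.8]
ee_rot: [-0.0, 0.996, 0.084, -0.0]
force: [1.2, 0.4, -2.7]
grip_width: 0.695
```

```bash
cat >> h.py <<'E'
from scipy.optimize import least_squares
def saddle(Q):
    """in the tool frame: rim plane tilt, rim rect, ball centre, rel. to rim centre"""
    zr=18.7-32
    m=(abs(Q[...,0])<55)&(abs(Q[...,1])>24)&(abs(Q[...,1]-1.5)<33)&(Q[...,0]>5)
    q=Q[m]; q=q[np.isfinite(q).all(1)]; q=q[q[:,2]>-45]
    top=np.percentile(q[:,2],3) if len(q) else np.nan
    web=(abs(Q[...,1]-1.5)<22)&(Q[...,0]>25)&(Q[...,0]<44)&(Q[...,2]>-40)&(Q[...,2]<10)
    w=Q[web]; A=np.c_[w[:,:2],np.ones(len(w))]; p=np.linalg.lstsq(A,w[:,2],rcond=None)[0]
    print('web plane slope deg',np.degrees(p[:2]).round(2),'z at 0',p[2].round(2),len(w))
    zw=p[2]
    b=(np.hypot(Q[...,0],Q[...,1]-1.5)<16)&(Q[...,2]<zw-3)&(Q[...,2]>zw-25)
    b=Q[b]; r=least_squares(lambda x:np.linalg.norm(b-x,axis=1)-10,[0,1.5,zw-6],loss='soft_l1')
    print('ball tool',r.x.round(2),len(b))
    f=(Q[...,2]<zw-12)&(Q[...,2]>zw-20)&(abs(abs(Q[...,1]-1.5)-28)<6)&(Q[...,0]>14)&(Q[...,0]<60)
    f=Q[f]; 
    for s in(1,-1):
        a=f[s*(f[:,1]-1.5)>0]; print(' flange',s,len(a),np.polyfit(a[:,0],a[:,1],1).round(3),'xmax',np.percentile(a[:,0],99).round(1)) if len(a)>20 else 0
    return r.x
E
python3 - <<'E'
from h import *
d=np.load('pics/w3.npz'); 
c,P,Q,T=look('w4'); saddle(Q)
# same for w3 with its own tool pose (nearly same)
Q3=(d['P']-np.array([463.5,-56.8,37.5]))@T[:3,:3]; saddle(Q3)
E
```

```text
6.4333 pos [463.2 -56.4  40.8] yaw 9.68 tilt [-0.03  0.02] F [ 1.2  0.4 -2.7] M [ 0.01 -0.03 -0.01] w 0.695
web plane slope deg [ 0.95 -0.04] z at 0 -18.28 5488
ball tool [  0.51   1.57 -24.41] 2081
 flange 1 1357 [ 0.    28.971] xmax 48.5
 flange -1 1358 [-1.0000e-03 -2.6075e+01] xmax 48.5
web plane slope deg [ 0.76 -0.05] z at 0 -18.59 5502
ball tool [  0.51   1.56 -24.64] 2090
 flange 1 1359 [-1.0000e-03  2.8964e+01] xmax 48.4
 flange -1 1346 [ -0.    -26.149] xmax 48.4
```

Lifted cleanly: the force reads 2.7 N down, the saddle is level and the ball is central. Before carrying, I verify the lens position from the stored scene and side depth.

Run:
```python
from h import *
a=np.radians(9.65); X=np.array([np.cos(a),np.sin(a),0]);Y=np.array([-np.sin(a),np.cos(a),0]);Z=np.array([0,0,1.])
t=np.radians(20); D=-Y*np.cos(t)-Z*np.sin(t); U=Z*np.cos(t)-Y*np.sin(t)
out=[]
for n,b in(('scene',(2.6,3.5,0)),('side',(1.4,.7,0))):
    d=np.load('pics/%s.npz'%n); P=d['P']-np.array(b); L=np.array([416,467.5,0])-140*Y+258*Z
    E=P-L; e=np.stack([E@X,E@D,E@U],-1); g=d['px'].astype(int).sum(-1)
    m=(np.abs(e[...,0])<45)&(np.abs(e[...,2])<50)&(e[...,1]>-45)&(e[...,1]<30)
    q=e[m]; print(n,m.sum())
    for i in range(-45,30,6):
        k=q[(q[:,1]>=i)&(q[:,1]<i+6)]
        if len(k)>5: print(i,len(k),'x',np.percentile(k[:,0],[2,98]).round(0),'u',np.percentile(k[:,2],[2,98]).round(0))
    S=P-np.array([416,467.5,0]); up=(S[...,2]>355)&(S[...,2]<372)&(np.hypot(S[...,0],S[...,1])<90)
    u=S[up]; print('upright top x',np.percentile(u@X,[3,97]).round(1),'y',np.percentile(u@Y,[3,97]).round(1),len(u))
```

```text
scene 454
-45 63 x [-22.  24.] u [-13.  31.]
-39 52 x [-21.  22.] u [-13.  31.]
-33 57 x [-19.  23.] u [-13.  31.]
-27 28 x [-15.  21.] u [-8. 29.]
-21 34 x [-7. 18.] u [-0. 27.]
-15 41 x [-15.  19.] u [-5. 29.]
-9 31 x [-8. 22.] u [-4. 29.]
-3 38 x [-9. 19.] u [-3. 28.]
3 48 x [-15.  21.] u [-5. 31.]
9 40 x [-15.  21.] u [ 0. 30.]
15 22 x [-10.  22.] u [-2. 29.]
upright top x [-22.6  21.4] y [-10.8  32. ] 352
side 687
-45 64 x [-28.  18.] u [-12.  31.]
-39 55 x [-24.  20.] u [-11.  30.]
-33 65 x [-24.  18.] u [-10.  31.]
-27 88 x [-23.  19.] u [-18.  29.]
-21 40 x [-21.  14.] u [ 7. 27.]
-15 34 x [-22.   9.] u [ 5. 28.]
-9 45 x [-23.  15.] u [ 1. 28.]
-3 47 x [-21.  16.] u [ 5. 27.]
3 27 x [-23.  14.] u [ 6. 29.]
9 41 x [-24.  19.] u [ 6. 32.]
15 181 x [-22.  18.] u [-14.  29.]
upright top x [-23.7  19.6] y [-13.1  30.5] 239
```

Emit:
{"op": "play_rows", "data": {"deltas": [[0,0,0.02,0,0,0,0],[0,0,0.04,0,0,0,0],[0,0,0.06,0,0,0,0],[0,0,0.08,0,0,0,0],[0,0,0.1,0,0,0,0],[0,0,0.12,0,0,0,0],[0,0,0.12,0,0,0,0],[0,0,0.12,0,0,0,0]]}}

```text
time_s: 7.15
eef_pos: [463.4, -56.6, 67.9]
ee_rot: [0.0, 0.996, 0.084, 0.0]
force: [-0.5, 0.2, -2.8]
grip_width: 0.693
```

Emit:
{"op": "play_rows", "data": {"deltas": [[0,0,0.12,0,0,0,0],[0,0,0.12,0,0,0,0],[0,0,0.12,0,0,0,0],[0,0,0.12,0,0,0,0],[0,0,0.12,0,0,0.05,0],[0,0,0.12,0,0,0.1,0],[0,0,0.12,0,0,0.15,0],[0,0,0.12,0,0,0.2,0]]}}

```text
time_s: 7.82
eef_pos: [463.3, -56.5, 106.2]
ee_rot: [-0.0, 0.994, 0.111, -0.0]
force: [0.4, 0.1, -2.3]
grip_width: 0.691
```

The upright top and the lens both show that the stand origin is 20 mm towards -y from the base plate's centre. The corrected focus is therefore about (468.7, 151.8, 200), which puts the TCP target at about (468.7, 151.8, 174.2). I'll carry with gentle ramps.

Emit:
{"op": "play_rows", "data": {"deltas": [[0,0.02,0.12,0,0,0.25,0],[0,0.04,0.12,0,0,0.3,0],[0,0.06,0.12,0,0,0.35,0],[0,0.08,0.12,0,0,0.4,0],[0,0.1,0.12,0,0,0.45,0],[0,0.12,0.12,0,0,0.45,0],[0,0.14,0.12,0,0,0.45,0],[0,0.16,0.12,0,0,0.45,0]]}}

```text
time_s: 8.48
eef_pos: [463.3, -27.5, 144.6]
ee_rot: [-0.0, 0.963, 0.271, -0.0]
force: [-0.6, -0.9, -3.3]
grip_width: 0.694
```

Emit:
{"op": "play_rows", "data": {"deltas": [[0.01,0.18,0.12,0,0,0.45,0],[0.01,0.2,0.12,0,0,0.45,0],[0.01,0.2,0.11,0,0,0.45,0],[0.01,0.2,0.1,0,0,0.45,0],[0.01,0.2,0.08,0,0,0.45,0],[0.01,0.2,0.06,0,0,0.45,0],[0.01,0.2,0.05,0,0,0.45,0],[0.01,0.2,0.03,0,0,0.45,0]]}}

```text
time_s: 9.15
eef_pos: [466.5, 35.9, 171.3]
ee_rot: [0.0, 0.895, 0.447, 0.0]
force: [0.1, -0.5, -2.6]
grip_width: 0.695
```

Emit:
{"op": "play_rows", "data": {"deltas": [[0.01,0.2,0.02,0,0,0.45,0],[0.01,0.2,0,0,0,0.45,0],[0.01,0.2,0,0,0,0.45,0],[0.01,0.2,0,0,0,0.45,0],[0.01,0.2,0,0,0,0.45,0],[0,0.2,0,0,0,0.45,0],[0,0.2,0,0,0,0.45,0],[0,0.2,0,0,0,0.45,0]]}}

```text
time_s: 9.82
eef_pos: [468.4, 99.9, 171.9]
ee_rot: [-0.0, 0.795, 0.607, -0.0]
force: [0.3, 0.2, -2.3]
grip_width: 0.696
```

Emit:
{"op": "play_rows", "data": {"deltas": [[0,0.2,0,0,0,0.45,0],[0,0.2,0,0,0,0.45,0],[0,0.18,0,0,0,0.45,0],[0,0.16,0,0,0,0.45,0],[0,0.14,0,0,0,0.45,0],[0,0.12,0,0,0,0.45,0],[0,0.1,0,0,0,0.4,0],[0,0.08,0,0,0,0.35,0]]}}

```text
time_s: 10.48
eef_pos: [468.4, 147.0, 171.9]
ee_rot: [-0.0, 0.673, 0.74, -0.0]
force: [-0.8, -0.4, -2.9]
grip_width: 0.692
```

Emit:
{"op": "play_rows", "data": {"deltas": [[0,0.06,0,0,0,0.3,0],[0,0.04,0,0,0,0.2,0],[0,0.02,0,0,0,0.15,0],[0,0,0,0,0,0.1,0],[0,0,0,0,0,0,0],[0,0,0,0,0,0,0],[0,0,0,0,0,0,0],[0,0,0,0,0,0,0]]}}

```text
time_s: 11.15
eef_pos: [468.5, 151.3, 171.7]
ee_rot: [-0.0, 0.645, 0.764, -0.0]
force: [-0.2, -0.0, -3.0]
grip_width: 0.697
```

Run:
```python
from h import *
c,P,Q,T=look('w5'); saddle(Q); print(sensors.sense()['joints'].round(3))
a=np.radians(9.65); X=np.array([np.cos(a),np.sin(a),0]);Y=np.array([-np.sin(a),np.cos(a),0]);Z=np.array([0,0,1.])
t=np.radians(20); D=-Y*np.cos(t)-Z*np.sin(t); U=Z*np.cos(t)-Y*np.sin(t)
L=np.array([416,467.5,0])-160*Y-X+258*Z
B=T[:3,3]+25.8*Z
for n in('scene','side'):
    c,P,M=cam(n); save(c,n+'2'); np.savez('pics/%s2'%n,P=P,px=c['pixels'],M=M)
    f=cv2.fastNlMeansDenoising
    def proj(p):
        q=M[:3,:3].T@(p-M[:3,3]); return (c['fx']*q[0]/q[2]+c['cx'],c['fy']*q[1]/q[2]+c['cy'])
    print(n,'ball px',np.round(proj(B)),'lens px',np.round(proj(L)))
    u,v=map(int,proj((B+L)/2)); x0=max(0,u-80);y0=max(0,v-80)
    im=c['pixels'][y0:y0+160,x0:x0+160][...,::-1]; cv2.imwrite('pics/%s2c.png'%n,cv2.resize(im,(400,400),interpolation=cv2.INTER_CUBIC)); print('crop origin',x0,y0,im.shape)
a=[cv2.imread('pics/%s2c.png'%n) for n in('scene','side')]; cv2.imwrite('pics/cc.png',np.hstack(a))
```

```text
11.15 pos [468.5 151.3 171.7] yaw 99.65 tilt [-0. -0.] F [-0.2 -0.  -3. ] M [-0.03  0.02  0.02] w 0.697
web plane slope deg [-0.13 -0.03] z at 0 -18.11 5164
ball tool [ -0.04  -0.42 -24.46] 2090
 flange 1 1330 [-1.0000e-03  2.6904e+01] xmax 47.9
 flange -1 1352 [ -0.   -28.17] xmax 47.8
[ 0.074  0.299  1.681  0.     1.162 -0.094]
scene ball px [309. 168.] lens px [367. 174.]
crop origin 256 91 (160, 160, 3)
side ball px [210. 231.] lens px [167. 175.]
crop origin 108 122 (160, 160, 3)
```

View pics/cc.png

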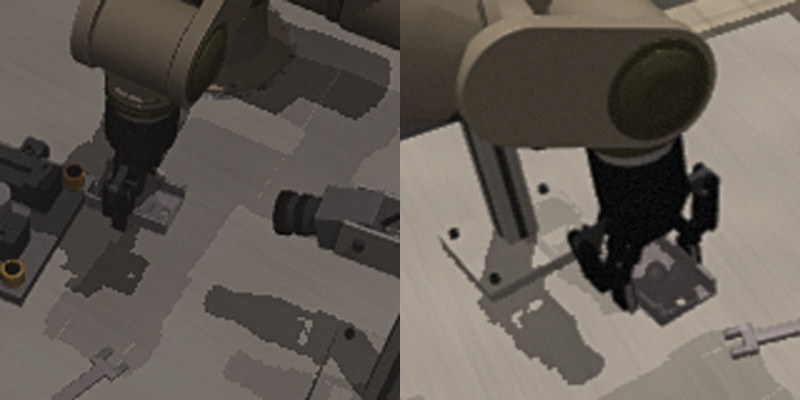

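View pics/w5.png

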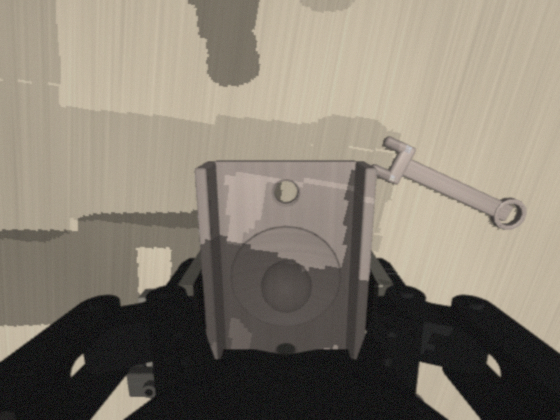

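The side crop shows the ball at about (211,231), where I predicted (210,231). The wrist view shows the saddle and ball at the same pixels as at the grasp. The tool-frame numbers shifted by 2 mm though, so I check whether that comes from the calibration matrix or from the saddle.

Run:
```python
from h import *
c,P,M=cam('wrist'); print(np.array(c['tool_from_camera']).round(3).tolist(),c['cx'],c['cy'],c['fx'])
for n in('w1','w3','w4','w5'):
    d=np.load('pics/%s.npz'%n); W=d['M']; q=(d['P']-W[:3,3])@W[:3,:3]
    m=np.zeros((420,560),bool); m[168:220,235:340]=1; m&=(q[...,2]>0)
    w=q[m]; w=w[abs(w[:,2]-np.median(w[:,2]))<8]
    p=np.linalg.lstsq(np.c_[w[:,:2],np.ones(len(w))],w[:,2],rcond=None)[0]
    print(n,'slope cam',np.degrees(np.arctan(p[:2])).round(2),p[2].round(2))
    b=q[255:310,262:312].reshape(-1,3); print('  nearest ball pt',np.nanpercentile(b[:,2],1).round(2))
    g=cv2.cvtColor(d['px'],cv2.COLOR_RGB2GRAY)
    if n in('w3','w5'):
        cc=cv2.HoughCircles(cv2.GaussianBlur(g[240:330,240:335],(3,3),0),cv2.HOUGH_GRADIENT,1,60,param1=60,param2=12,minRadius=20,maxRadius=32); print('  ball circle',None if cc is None else cc[0,0]+[240,240,0])
```

```text
[[-0.0, -0.965, -0.261, 64.529], [1.0, -0.0, 0.0, -0.745], [-0.0, -0.261, 0.965, -141.558], [0.0, 0.0, 0.0, 1.0]] 285.3191274213466 204.5448565688016 331.37134898284586
w1 slope cam [ 0.07 12.86] 301.75
  nearest ball pt 305.02
w3 slope cam [-1.000e-02  1.469e+01] 127.87
  nearest ball pt 119.2
  ball circle [285.5        285.5         25.20000076]
w4 slope cam [-0.15 14.07] 128.18
  nearest ball pt 119.23
w5 slope cam [ 0.03 15.25] 127.82
  nearest ball pt 119.31
  ball circle [286.5        287.5         25.20000076]
```

The depth slope and ball circle are unchanged within noise (ball shift at most 0.75 mm), so the 2 mm is calibration scatter. I'll refine the stand position relative to the die from several fresh scene captures.

Run:
```python
from h import *
a=np.radians(9.65); X=np.array([np.cos(a),np.sin(a),0]);Y=np.array([-np.sin(a),np.cos(a),0]);Z=np.array([0,0,1.]);F=np.array([X,Y,Z])
t=np.radians(20); D=-Y*np.cos(t)-Z*np.sin(t); U=Z*np.cos(t)-Y*np.sin(t)
def mid(P,c,zz,half,tol=5,rad=None):
    E=(P-c)@F.T; m=(abs(E[...,2]-zz)<tol)&(abs(E[...,0])<half[0])&(abs(E[...,1])<half[1]); q=E[m]
    lo,hi=np.percentile(q[:,:2],[1.0,99.0],axis=0); return (lo+hi)/2,hi-lo
for n in('scene','scene','scene','saved side'):
    if n=='scene': c,P,M=cam(n)
    else: d=np.load('pics/side.npz');P,M=d['P'],d['M']
    dc=np.array([464,-57,0.]); b,bs=mid(P,dc,65,(85,80)); 
    sh,ss=mid(P,dc,20,(112,115),6)
    so=np.array([416,467.5,0]); p,ps=mid(P,so,15,(95,85),4); u,us=mid(P,so,366,(45,60),6)
    L=so-160*Y-X+258*Z; E=P-L; e=np.stack([E@X,E@D,E@U],-1); m=(abs(e[...,0])<32)&(abs(e[...,2])<36)&(abs(e[...,1])<18); q=e[m]
    print(n,M[:3,3].round(1),'block',b.round(1),bs.round(0),'shoe',sh.round(1),ss.round(0),'plate',p.round(1),ps.round(0),'upr',u.round(1),us.round(0))
    print('   lens x',np.percentile(q[:,0],[2,98]).round(1),'front',np.percentile(q[:,1],[90,97,99.5]).round(1),'u',np.percentile(q[:,2],[2,98]).round(1))
```

```text
scene [1159.2  538.5 1140.4] block [3.5 3.5] [140. 129.] shoe [3.3 3.8] [216. 189.] plate [3.8 4.5] [148. 129.] upr [ 2.5 13.7] [46. 45.]
   lens x [-10.8  26. ] front [-5.3 -3.6 -3.2] u [-13.5  23.1]
scene [1159.2  538.5 1140.4] block [3.4 3.6] [142. 129.] shoe [2.5 3.9] [217. 189.] plate [3.7 4.5] [148. 128.] upr [ 2.4 13.6] [46. 45.]
   lens x [-10.5  25.8] front [-5.2 -4.  -2.9] u [-13.5  23.6]
scene [1159.2  538.5 1140.4] block [4.  3.2] [141. 130.] shoe [2.6 3.9] [217. 188.] plate [3.5 4.4] [148. 129.] upr [ 2.2 13.6] [46. 45.]
   lens x [-9.7 26.3] front [-5.1 -3.4 -3. ] u [-12.4  21.9]
saved side [ 276.7 -433.3  818.4] block [ 1.  -0.4] [139. 129.] shoe [ 0.5 -0.8] [217. 188.] plate [ 0.1 -1.8] [147. 126.] upr [-0.5  9.7] [45. 46.]
   lens x [-20.9  20.9] front [0.1 0.6 1.1] u [-20.8  22.4]
```

The lens, plate and upright agree to about 1 mm with the focus at (468.7, 151.8, 200). The TCP is 2.5 mm low, so I trim gently and let the ball settle.

Emit:
{"op": "play_rows", "data": {"deltas": [[0,0.002,0.006,0,0,0,0],[0.001,0.003,0.012,0,0,0,0],[0.001,0.003,0.014,0,0,0,0],[0.001,0.003,0.014,0,0,0,0],[0,0.002,0.011,0,0,0,0],[0,0,0.006,0,0,0,0],[0,0,0,0,0,0,0],[0,0,0,0,0,0,0]]}}

```text
time_s: 12.17
eef_pos: [468.7, 152.0, 174.2]
ee_rot: [0.0, 0.645, 0.764, 0.0]
force: [0.2, -0.5, -3.5]
grip_width: 0.694
```

Emit:
{"op": "play_rows", "data": {"deltas": [[0,0,0,0,0,0,0],[0,0,0,0,0,0,0],[0,0,0,0,0,0,0],[0,0,0,0,0,0,0],[0,0,0,0,0,0,0],[0,0,0,0,0,0,0],[0,0,0,0,0,0,0],[0,0,0,0,0,0,0]]}}

```text
time_s: 12.83
eef_pos: [468.7, 152.0, 174.2]
ee_rot: [-0.0, 0.645, 0.764, -0.0]
force: [-0.2, 0.1, -3.1]
grip_width: 0.694
```

Emit:
{"op": "play_rows", "data": {"deltas": [[0,0,0,0,0,0,0],[0,0,0,0,0,0,0],[0,0,0,0,0,0,0],[0,0,0,0,0,0,0],[0,0,0,0,0,0,0],[0,0,0,0,0,0,0],[0,0,0,0,0,0,0],[0,0,0,0,0,0,0]]}}

```text
time_s: 13.5
eef_pos: [468.7, 151.9, 174.2]
ee_rot: [-0.0, 0.645, 0.764, -0.0]
force: [-0.1, -0.3, -2.9]
grip_width: 0.7
```

Run:
```python
from h import *
import time
for i in range(3):
    c,P,Q,T=look('w6%d'%i); saddle(Q)
print(abs(sensors.sense()['dq']).max())
a=np.load('pics/w60.npz')['px'].astype(int)-np.load('pics/w62.npz')['px']; b=np.load('pics/w60.npz')['px'].astype(int)-np.load('pics/w3.npz')['px']
print('motion diff',abs(a[240:330,235:335]).mean())
# side-view check of ball
c,P,M=cam('side'); q=P[222:242,200:222].reshape(-1,3); print(np.nanpercentile(q[:,2],[5,50,90]))
g0=np.load('pics/w3.npz')['px'];g1=np.load('pics/w60.npz')['px']
cv2.imwrite('pics/cmp.png',np.hstack([cv2.resize(g[150:360,180:390],(400,400),interpolation=cv2.INTER_CUBIC) for g in(g0,g1)])[...,::-1])
```

```text
13.5 pos [468.7 151.9 174.2] yaw 99.67 tilt [-0. -0.] F [-0.1 -0.3 -2.9] M [-0.04 -0.03  0.06] w 0.7
web plane slope deg [ 0.02 -0.06] z at 0 -18.2 5174
ball tool [ 1.00e-02 -4.00e-01 -2.45e+01] 2089
 flange 1 1342 [1.0000e-03 2.6827e+01] xmax 47.9
 flange -1 1336 [-2.0000e-03 -2.8155e+01] xmax 47.8
13.55 pos [468.7 152.  174.2] yaw 99.67 tilt [ 0. -0.] F [ 0.6 -0.1 -3.1] M [-0.02 -0.01  0.05] w 0.695
web plane slope deg [-0.11 -0.03] z at 0 -18.12 5162
ball tool [-1.000e-02 -4.100e-01 -2.448e+01] 2094
 flange 1 1356 [-1.0000e-03  2.6878e+01] xmax 47.9
 flange -1 1345 [-1.0000e-03 -2.8157e+01] xmax 47.8
13.6 pos [468.7 151.9 174.2] yaw 99.67 tilt [ 0. -0.] F [ 0.1 -0.  -3.1] M [-0.04 -0.01 -0.04] w 0.694
web plane slope deg [-0.15 -0.01] z at 0 -18.11 5150
ball tool [-1.000e-02 -3.800e-01 -2.448e+01] 2091
 flange 1 1350 [ 0.    26.863] xmax 47.8
 flange -1 1342 [-1.000e-03 -2.815e+01] xmax 47.8
0.0015744932810452732
motion diff 1.9487777777777777
[189.08807771 192.92278948 208.6570548 ]
```

View pics/cmp.png

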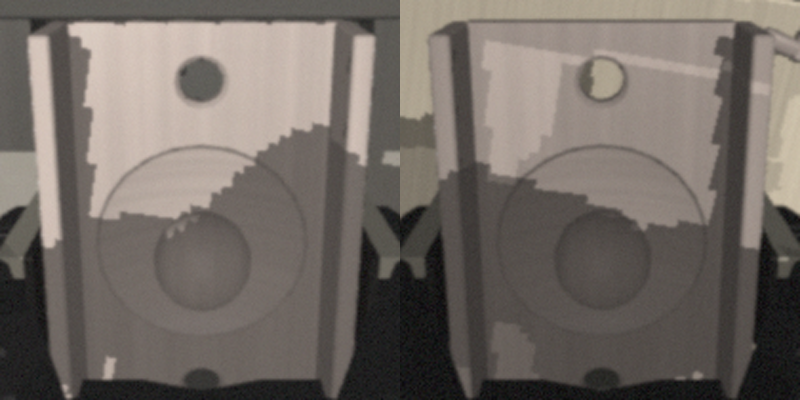

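The comparison shows the ball and dish at the same place in the saddle as in the die, with the ball at (202,260) and (602,260) in the two halves. Everything is still, so I'm handing in.

```bash
python3 -c "
from h import *
print(order.finish_job())"
```

```text
the job is handed in; nothing more can be done
None
```

I lifted the saddle out of the die, gave it a quarter turn and handed it in, held at the camera focus after about 13.6 s.

**Position at hand-in:** The TCP is at (468.7, 152.0, 174.2), which puts the ball at about z 200. My estimate of the focus is (468.7, 151.8, 200), good to roughly 1–2 mm. The yaw is 99.67°, and the open end faces the lens.

**Last checks:**
- **Level:** tool tilt was 0.00° and the measured web slope at most 0.15°.
- **Ball:** it was within about 0.3 mm of the dish's middle, and it did not move between three pictures.
- **Hold:** grip width was steady, with the arm still and about 3 N hanging on the wrist.

**Disagreements:**
- **Stand origin:** my first focus estimate took the base plate's centre as the stand origin. The upright and lens showed the origin lies 20 mm towards -y, so I corrected it before the carry.
- **Calibration:** wrist-camera tool-frame readings shifted by about 2 mm between runs while the saddle stayed at the same pixels. I treated this as calibration scatter.
- **Lens sight line:** no picture showed the ball and lens together, because the gripper hid the ball in the scene view and the arm hid the lens in the side view. The sight line rests on the fitted stand pose.
- **Bystanders:** I did not re-measure the discs and wrench at the end. The path stayed well clear of them.

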